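# Load a slotted mass onto a force sensor stem and lock it

## Task

Pick up the steel slotted mass and slide it sideways, slot first, along the flat stem of the weighing stand so that it goes on top of the brass mass and under the red spring keeper, pushing gently until it is fully home and the keeper drops into its recess. Then turn it about a quarter turn on the stem, towards the side away from the brass mass's slot, so that its slot lies crosswise to the flat stem and at least a quarter turn from the brass one. Let go, force nothing, and leave the beaker, bottle and dish as they are.

Things in the scene. Friction and masses are not known exactly. Their poses are not given: they have to be found in the camera images.
- mass_center (a point): Centre (half-way up) of the loose slotted mass: steel disc 14 mm thick, 64 mm diameter, with two flats 56 mm apart (its local +-y sides) to grasp; 0.2 to 0.33 kg. Local +x points from the centre out through the open end of its slot; z up. Slot 8.5 mm wide, 18 mm at the rim, ending in a 16 mm round hole at the disc's centre.
- mass_slot (a point): Point in the open end of the slotted mass's slot, 28 mm from its centre, half-way up. The top beside it slopes down to 6 mm above the underside at the rim, to lift the keeper. Round the central hole the top has a recess 27 mm across, 3 mm deep. Smooth: friction about 0.45 on keeper and brass mass, 0.25 on the stem.
- slot_mass: The slotted mass; origin at the centre of its underside, axes as for mass_center.
- seat (a point): Centre of the top of the brass mass, on the stem's axis, 67 mm above the work surface: the slotted mass ends with its underside's centre here. Local x is the long way of the flat stem, +x roughly away from the robot; stem 13 mm in x, 6 mm in y, round ends, so the slot passes only along x (from either end) and the mass turns only when fully home.
- stand: Weighing stand with all it carries; origin under its base plate (120 x 120 x 12 mm, blue housing 60 mm across to 36 mm up), fixed. The head (48 mm pan, stem, brass, keeper) floats level: it is dragged by 2 N, up to 10 mm each way from the middle, to soft stops, and stays where left (also at the start); springs 2 N/mm in height. It slides away until stopped as the mass is pushed under the keeper (3 to 10 N).
- keeper_low (a point): Centre of the underside of the red keeper on the stem: 25 mm diameter, 9 mm high, bevelled lower edge, 9.5 mm above the seat at first, sprung down with about 5 N. Over it a spring and a black cap 25 mm across, top 50 mm above the seat, so nothing goes on from above.
- keeper (a joint): Lift of the red keeper in m: 0 with nothing under it, up to 0.0045 while it rides on the slotted mass, about 0.0015 once dropped into the recess of a mass that is fully home.
- lower_slot (a point): Point in the open end of the brass mass's slot, at its top face, 24 mm from the stem's axis; the direction from seat to here is the direction of its slot. Brass mass: 52 mm diameter, 12 mm thick, already on the stem, stiff to turn.
- beaker_center (a point): Centre of a clear beaker, 55 mm diameter, 68 mm high, upright; to be left alone.
- bottle_center (a point): Centre of a small white dropper bottle with a green band, 29 mm diameter, 71 mm high, upright; to be left alone.
- dish_center (a point): Centre of a closed petri dish, 62 mm diameter, 13 mm high; to be left alone.
Mind the look-alikes: they are no part of the job. What is shaped like the slot_mass but brown is not meant.

How it is judged:
By the outcome, as a careful person would: the job done as asked, in the order asked, and still so for the second after the job is handed in, with the robot touching nothing.
It also fails if it takes over 67 s, if anything falls off the work surface, if the arm or the gripper's body presses on something with over 40 N, if the wrist force passes 120 N, or if a joint passes its speed limit or range.

## Robot

A 6-joint arm with a two-finger parallel gripper is mounted at the origin on a cart in front of the work surface, level with it; the furniture and walls round the work are solid. World frame = base frame: x ahead of the robot, y to its left, z up, the work surface at z = 0. Lengths are in m, angles in rad, forces in N, time in s.
With the tool pointing down it reaches from about 0.325 to 0.85 m from the base axis. Payload 15.5 kg.
Tool frame: the origin (TCP) lies on the centre line of the jaws, within the pads' length; the fingertips stand 25 mm ahead of it and the grasp point (between the pads) lies 6 mm ahead of it; z points along the fingers, y is the direction in which the jaws open and shut (so a half turn about z gives the same grasp; the last joint's range is limited). The gripper opens to 91 mm and grips with 3 to 60 N. Pads are 32 mm wide; open, the fingers measure 118 mm over their backs; the gripper's body (76 mm by 178 mm) begins 60 mm behind the grasp point.
Start: joints at [-1.423, 0.494, 1.345, -0, 1.302, -0.096], TCP at [0.151, -0.607, 0.239] pointing down, gripper open.
Joint ranges: [-2.91, 2.91], [-0.82, 2.16], [0.22, 2.67], [-1.22, 4.37], [0.12, 2.79], [-3.08, 3.08]. Speed limits (rad/s): [1.89, 1.89, 2.57, 3.01, 3.01, 3.01].

## Interface

Orientations are given as [roll, pitch, yaw] about the fixed x, y, z axes, in that order (R = Rz(yaw) Ry(pitch) Rx(roll)).
In Python, from plant import arm gives the robot as it stands.
- The arm moves only by the shell command python3 -m inch 'ROWS' [FORCE]. ROWS is JSON, one flat list of numbers, 7 for each row, row after row: the turn, a rotation vector about the world's x, y, z in degrees, then the shift along the world's x, y, z in m, then the opening in per cent of the stroke, from 0 (shut) to 100 (fully open). In form: [ax, ay, az, x, y, z, gripper, ax, ay, az, x, y, z, gripper, ...]. A call has 1 to 5 rows; each row is the pose to reach, as a shift and turn from the pose commanded when the call began; what a row does not reach only later rows make up. A row lasts 1/8 s, in which the tool goes at most 62.5 mm and 10.7 degrees, less where a joint would pass 70% of its speed; a pose out of reach is approached as far as the arm can. A call with a gripper value outside its range is refused whole. The fingers move at their own pace and stop on an object; FORCE is the grip in N (left out, the last holds). Time passes only in rows, so rows that repeat a pose let the fingers close. It gives the time, the measured TCP pose, the force and the opening at its end, in the units of the state.
- arm.observe(): the state, without advancing time (a new reading comes with each control period).
- arm.capture(name): name is "scene" or "side" or "wrist"; returns the picture (420x560x3 uint8, red, green, blue); there is no depth.
- arm.calibration(name): a dict with "mtx" (3x3 intrinsics, pixels), "T" (4x4, takes a point from camera to world coordinates); the wrist camera has in their place "tool_from_camera" (4x4, takes a point from camera to tool coordinates, whose origin is the TCP and whose axes are the flange's). Camera axes: x right, y up, looking along -z (the intrinsics and any distortion apply to the point x, -y, -z); pixel columns grow to the right and rows downward; lengths in m; the calibration is good to about 2 mm. A picture is of the moment at which its call begins: read the wrist's pose just before it. calibration takes no time and is no camera call.
- arm.close_job(): hands the job in, once; it reports no verdict.
The state is a dict: "clock": time; "qpos": joint angles; "joint_vel": joint speeds; "effort": joint torques, N m; "tool_pos": TCP position; "ee_rot": TCP orientation; "ft_force": force on the tool from outside, world axes, zero at the start; "ft_torque": the same for the moment, N m; "finger_gap": finger opening in m.
Only numpy, scipy, OpenCV 4.12 (cv2) and the standard library are available. Lean on these libraries where they do the work, as an engineer would, in place of code of your own. Each camera call takes 0.05 s, during which the arm holds its last target. There are 200 camera calls.

## Working session

There is one attempt and no reset: what is moved stays moved. The work goes in short steps, Python scripts to look and compute and a shell command to move; the robot and the scene stay as the last step left them, time stands still between calls to the robot, and variables do not carry over. Pictures are saved under pics/ and viewed, about 8 in all and at most 12, crops included, and the job is handed in when it is done.

```bash
ls; mkdir -p pics; python3 - <<'E'
from plant import arm
import cv2,numpy as np
s=arm.observe();print(s)
for n in("scene","side"):
    c=arm.calibration(n);print(n,np.round(c["mtx"],1).tolist(),np.round(c["T"],3).tolist(),[k for k in c])
    im=arm.capture(n);cv2.imwrite(f"pics/{n}0.png",im[...,::-1])
print(arm.calibration("wrist"))
E
```

```text
pics
{'clock': 0.0, 'qpos': array([-1.42251664e+00,  4.94184678e-01,  1.34612756e+00, -3.49626129e-05,
        1.30252124e+00, -9.55281910e-02]), 'joint_vel': array([ 0.0004637 , -0.00137186, -0.00111225, -0.00124242,  0.00195792,
       -0.00056743]), 'effort': array([-4.38869602e-04, -8.78818989e+01, -3.81857836e+01,  7.08014821e-02,
        5.31120098e-02, -5.74791193e-05]), 'tool_pos': array([ 0.15079708, -0.60616791,  0.23833854]), 'ee_rot': array([-3.14035427e+00, -8.48071862e-05,  2.43817117e-01]), 'ft_force': array([-0.25197552, -0.48595475,  0.25592181]), 'ft_torque': array([-0.05374853, -0.06584662,  0.03255278]), 'finger_gap': 0.0912806060985677}
scene [[485.0, 0.0, 289.0], [0.0, 485.0, 217.6], [0.0, 0.0, 1.0]] [[-0.816, 0.247, -0.522, 0.024], [-0.578, -0.349, 0.738, 0.814], [-0.0, 0.904, 0.428, 0.55], [0.0, 0.0, 0.0, 1.0]] ['mtx', 'T']
side [[535.2, 0.0, 278.1], [0.0, 535.2, 206.6], [0.0, 0.0, 1.0]] [[-0.975, 0.125, -0.181, 0.347], [-0.22, -0.509, 0.832, 1.129], [0.012, 0.851, 0.524, 0.812], [0.0, 0.0, 0.0, 1.0]] ['mtx', 'T']
{'mtx': array([[335.33422529,   0.        , 273.06350619],
       [  0.        , 335.33422529, 210.87736464],
       [  0.        ,   0.        ,   1.        ]]), 'tool_from_camera': array([[ 2.95041917e-04,  9.56588320e-01,  2.91442447e-01,
         8.19592401e-02],
       [ 9.99999664e-01, -5.05206565e-04,  6.45866393e-04,
         9.23353784e-04],
       [ 7.65066885e-04,  2.91442158e-01, -9.56588147e-01,
        -1.46104547e-01],
       [ 0.00000000e+00,  0.00000000e+00,  0.00000000e+00,
         1.00000000e+00]])}
```

View pics/scene0.png

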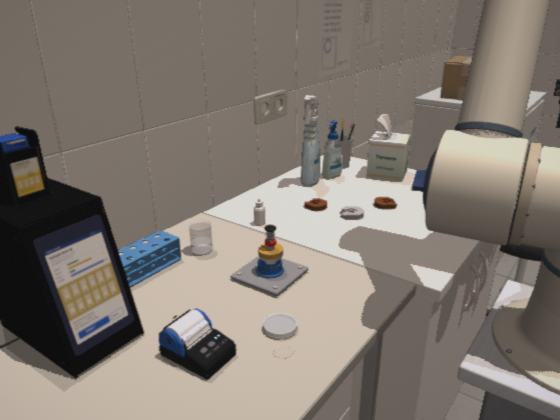

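View pics/side0.png

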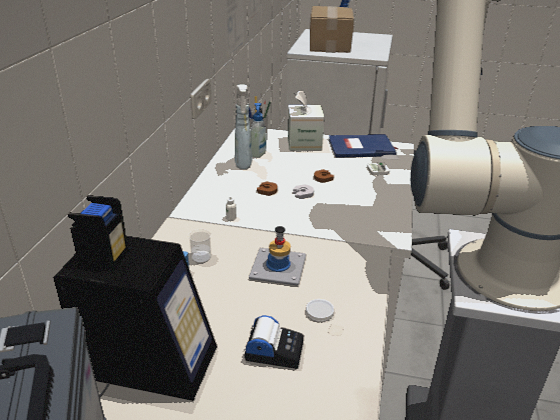

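Scene view: the steel mass is at (352,212) between two brown look-alikes, and the stand's brass and keeper are at (270,250). In the side view, the mass is at (303,190) and the keeper at about (280,239).

```bash
cat > h.py <<'E'
from plant import arm
import cv2,numpy as np
from scipy.spatial.transform import Rotation as R
def cam(n,s=None):
    c=arm.calibration(n)
    if n!="wrist": return c["mtx"],c["T"]
    s=s or arm.observe(); T=np.eye(4); T[:3,:3]=R.from_euler("xyz",s["ee_rot"]).as_matrix(); T[:3,3]=s["tool_pos"]
    return c["mtx"],T@c["tool_from_camera"]
def ray(c,uv):
    K,T=c; d=np.array([(uv[0]-K[0,2])/K[0,0],-(uv[1]-K[1,2])/K[1,1],-1]); return T[:3,3],T[:3,:3]@(d/np.linalg.norm(d))
def onz(c,uv,z):
    o,d=ray(c,uv); return o+d*(z-o[2])/d[2]
def two(c1,a,c2,b):
    o,d=ray(c1,a);p,e=ray(c2,b); t=np.linalg.lstsq(np.c_[d,-e],p-o,rcond=None)[0]
    x,y=o+d*t[0],p+e*t[1]; return (x+y)/2,np.linalg.norm(x-y)
def proj(c,P):
    K,T=c; q=(np.asarray(P)-T[:3,3])@T[:3,:3]; return K[0,0]*q[0]/-q[2]+K[0,2],K[1,1]*q[1]/q[2]+K[1,2]
E
python3 - <<'E'
from h import *
S,D=cam("scene"),cam("side")
for nm,a,b,z in (("mass",(352,212),(303,190),.01),("cap",(270,229),(280,229),.117),("keeper",(270,242),(280,240),.08),("baseplate",(270,273),(278,266),.012),("brownA",(316,204),(267,188),.01),("brownB",(385,202),(324,175),.01),("bottle",(259,215),(231,210),.03),("beaker",(201,240),(201,248),.034),("dish",(280,326),(320,310),.013)):
    print(nm,onz(S,a,z).round(3),onz(D,b,z).round(3),*two(S,a,D,b))
a=cv2.imread("pics/scene0.png"); b=cv2.imread("pics/side0.png")
x=cv2.resize(a[190:300,225:385],None,fx=3.5,fy=3.5,interpolation=2)
y=cv2.resize(b[170:290,225:335],None,fx=2.2,fy=2.2,interpolation=2)
o=np.zeros((max(x.shape[0],y.shape[0]),x.shape[1]+y.shape[1],3),np.uint8);o[:x.shape[0],:x.shape[1]]=x;o[:y.shape[0],x.shape[1]:]=y
cv2.imwrite("pics/crop0.png",o)
E
```

```text
mass [ 0.566 -0.244  0.01 ] [ 0.572 -0.255  0.01 ] [ 0.57341975 -0.2597151   0.00452844] 0.004666928064865146
cap [0.553 0.132 0.117] [0.561 0.122 0.117] [0.56217993 0.11800941 0.11145744] 0.00516110995516786
keeper [0.562 0.12  0.08 ] [0.562 0.113 0.08 ] [0.56107159 0.12058068 0.08262846] 0.004257916258387697
baseplate [0.557 0.129 0.012] [0.563 0.126 0.012] [0.56521916 0.11813832 0.00440534] 0.001754181215431529
brownA [ 0.673 -0.233  0.01 ] [ 0.68  -0.241  0.01 ] [ 0.68279395 -0.24972875  0.00309132] 0.0027912987609759934
brownB [ 0.523 -0.356  0.01 ] [ 0.525 -0.365  0.01 ] [ 0.52482558 -0.36181496  0.00954314] 0.0037597992934384583
bottle [ 0.73  -0.052  0.03 ] [ 0.739 -0.064  0.03 ] [ 0.74116014 -0.06787233  0.02397831] 0.005652633162331814
beaker [0.748 0.135 0.034] [0.757 0.129 0.034] [0.75939154 0.12386502 0.02780047] 0.004076940835110089
dish [0.435 0.26  0.013] [0.441 0.257 0.013] [0.44109648 0.25134263 0.00634859] 0.00267824634948481
```

View pics/crop0.png

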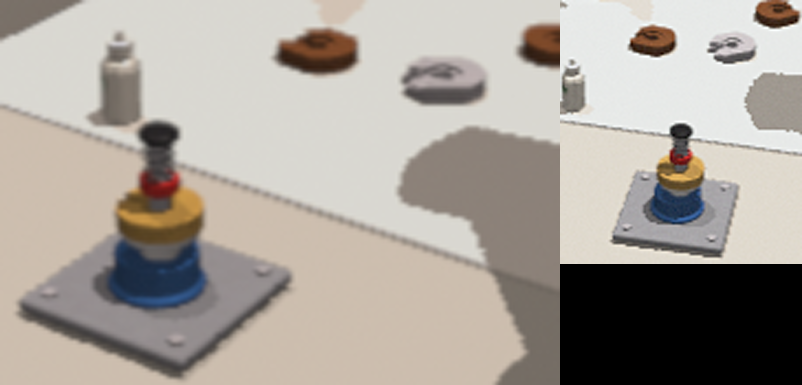

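The mass is at about (0.57,-0.25) and the stand axis at about (0.56,0.12). I'll go above the mass for a wrist view.

```bash
python3 -m inch '[0,0,0,0.04,0.035,0,100, 0,0,0,0.085,0.072,0,100, 0,0,0,0.13,0.11,0,100, 0,0,0,0.175,0.148,0,100, 0,0,0,0.22,0.186,0,100]' 10; python3 -m inch '[0,0,0,0.045,0.038,-0.02,100, 0,0,0,0.09,0.076,-0.04,100, 0,0,0,0.13,0.11,-0.06,100, 0,0,0,0.17,0.145,-0.08,100, 0,0,0,0.199,0.17,-0.088,100]'; python3 -m inch '[0,0,0,0,0,0,100]'; python3 - <<'E'
from h import *
s=arm.observe();print(s["tool_pos"],s["ee_rot"])
im=arm.capture("wrist");cv2.imwrite("pics/w1.png",im[...,::-1]);np.save("w1.npy",np.r_[s["tool_pos"],s["ee_rot"]])
E
```

```text
clock: 0.72
tool_pos: [0.372, -0.419, 0.2388]
ee_rot: [-3.141, 0.0, 0.244]
ft_force: [1.2, -1.0, 0.7]
finger_gap: 0.0911
clock: 1.35
tool_pos: [0.5707, -0.2484, 0.1494]
ee_rot: [-3.14, 0.001, 0.245]
ft_force: [-0.2, -0.3, -0.6]
finger_gap: 0.0911
clock: 1.48
tool_pos: [0.571, -0.2483, 0.1497]
ee_rot: [-3.14, 0.001, 0.247]
ft_force: [-0.0, 0.4, -0.3]
finger_gap: 0.0912
[ 0.57104444 -0.24834003  0.14971947] [-3.14032083e+00  9.06525508e-04  2.46739785e-01]
```

View pics/w1.png

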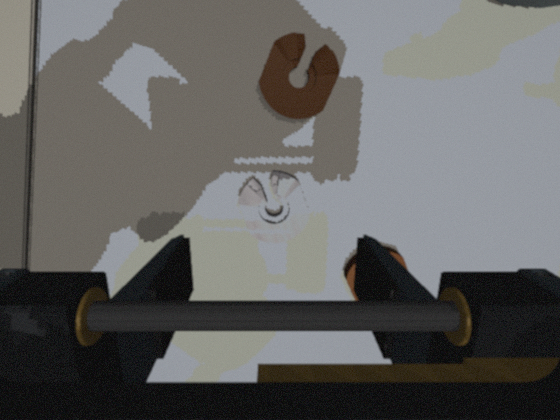

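The mass's hole is at about (274,210), with the slot pointing up and slightly left at about (265,178). I'll enlarge that crop to get the angle.

```bash
python3 - <<'E'
from h import *
im=cv2.imread("pics/w1.png")[150:260,214:334]
g=cv2.createCLAHE(4,(3,3)).apply(cv2.cvtColor(im,cv2.COLOR_BGR2GRAY))
o=cv2.resize(g,None,fx=5,fy=5,interpolation=2)
o=cv2.cvtColor(o,cv2.COLOR_GRAY2BGR)
for k in range(0,120,10):
    cv2.putText(o,str(214+k),(k*5,8),0,.3,(0,0,255));cv2.line(o,(k*5,10),(k*5,14),(0,0,255))
for k in range(0,110,10): cv2.putText(o,str(150+k),(0,k*5+4),0,.3,(0,0,255))
cv2.imwrite("pics/w1c.png",o)
c=cam("wrist")
print(onz(c,(274,210),.011),onz(c,(265,178),.01))
E
```

```text
[ 0.56637033 -0.25196976  0.011     ] [ 0.59226802 -0.23739896  0.01      ]
```

View pics/w1c.png

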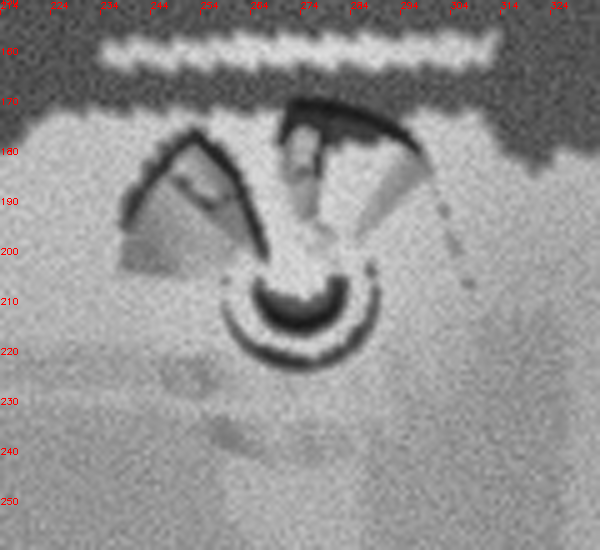

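```bash
python3 - <<'E'
from h import *
w=np.load("w1.npy"); c=cam("wrist",dict(tool_pos=w[:3],ee_rot=w[3:]))
C=onz(c,(274,207),.014);print(C)
def an(p): d=p-C; return np.degrees(np.arctan2(d[1],d[0])).round(1),np.hypot(*d[:2]).round(4)
for n,uv,z in(("mouthL",(253,176),.006),("mouthR",(271,170),.006),("slotL",(266,201),.011),("slotR",(275,194),.012),("bevL",(237.5,195.5),.006),("bevR",(298,180),.012),("bevLin",(258,205),.014),("bevRin",(288,204),.014)):print(n,an(onz(c,uv,z)))
E
```

```text
[ 0.57091688 -0.24979295  0.014     ]
mouthL (np.float64(49.5), np.float64(0.0318))
mouthR (np.float64(19.0), np.float64(0.0313))
slotL (np.float64(70.9), np.float64(0.0084))
slotR (np.float64(9.8), np.float64(0.0113))
bevL (np.float64(89.8), np.float64(0.0336))
bevR (np.float64(-27.0), np.float64(0.0314))
bevLin (np.float64(96.8), np.float64(0.0141))
bevRin (np.float64(-63.2), np.float64(0.0125))
```

The slot direction is about 34° and the centre is (0.571,-0.250). Next I'll rotate +19.5°, descend and grip.

```bash
python3 -m inch '[0,0,9.5,0,-0.001,-0.03,100, 0,0,19.5,0,-0.0015,-0.06,100, 0,0,19.5,0,-0.0015,-0.09,100, 0,0,19.5,0,-0.0015,-0.11,100, 0,0,19.5,0,-0.0015,-0.121,100]' 35; python3 -m inch '[0,0,0,0,0,0,100, 0,0,0,0,0,0,55, 0,0,0,0,0,0,45, 0,0,0,0,0,0,40, 0,0,0,0,0,0,40]' 35;  python3 -m inch '[0,0,0,0,0,0,40,0,0,0,0,0,0,40,0,0,0,0,0,0,40]' 35; python3 - <<'E'
from h import *
s=arm.observe();print(s["tool_pos"],np.degrees(s["ee_rot"]),s["ft_force"],s["finger_gap"])
im=arm.capture("wrist");cv2.imwrite("pics/w2.png",im[...,::-1]);np.save("w2.npy",np.r_[s["tool_pos"],s["ee_rot"]])
E
```

```text
clock: 2.15
tool_pos: [0.5689, -0.2527, 0.0292]
ee_rot: [-3.141, 0.001, 0.583]
ft_force: [0.0, -0.2, 0.1]
finger_gap: 0.0911
clock: 2.78
tool_pos: [0.5699, -0.252, 0.0302]
ee_rot: [3.141, -0.0, 0.584]
ft_force: [-1.1, 0.5, 4.1]
finger_gap: 0.0555
clock: 3.15
tool_pos: [0.5699, -0.252, 0.0301]
ee_rot: [3.142, -0.0, 0.584]
ft_force: [-1.4, 1.3, 6.1]
finger_gap: 0.0555
[ 0.56990003 -0.2519843   0.03012856] [ 1.79995354e+02 -2.24390866e-03  3.34740618e+01] [-1.38291951  1.3106285   6.08860611] 0.055461548389080635
```

Gripped: the gap is 55.5 mm. I'll lift and carry it to the near side of the stand.

```bash
python3 -m inch '[0,0,0,0,0,0.03,40, 0,0,0,0,0,0.08,40, 0,0,0,-0.01,0.02,0.13,40, 0,0,-8,-0.03,0.06,0.17,40, 0,0,-16,-0.05,0.11,0.19,40]' 35; python3 -m inch '[0,0,-6,-0.02,0.05,0,40, 0,0,-12,-0.04,0.105,0,40, 0,0,-17,-0.06,0.16,0,40, 0,0,-17,-0.08,0.215,0,40, 0,0,-17,-0.09,0.262,0,40]' 35;  python3 -m inch '[0,0,0,0,0,0,40,0,0,0,0,0,0,40]' 35; python3 - <<'E'
from h import *
s=arm.observe();print(s["tool_pos"],np.degrees(s["ee_rot"]),s["ft_force"],s["finger_gap"])
im=arm.capture("wrist");cv2.imwrite("pics/w3.png",im[...,::-1]);np.save("w3.npy",np.r_[s["tool_pos"],s["ee_rot"]])
S=cam("scene");L,B,Q=[onz(S,p,.012) for p in((231.3,275.7),(276.4,296.3),(307.9,268.6))]
for d in(L-B,Q-B):print(np.linalg.norm(d),np.degrees(np.arctan2(d[1],d[0])))
print((L+Q)/2)
E
```

```text
clock: 3.82
tool_pos: [0.5199, -0.1416, 0.2218]
ee_rot: [3.14, -0.002, 0.299]
ft_force: [1.3, 1.3, -2.0]
finger_gap: 0.0558
clock: 4.45
tool_pos: [0.4285, 0.1217, 0.2199]
ee_rot: [-3.142, 0.0, 0.008]
ft_force: [0.6, -0.1, -2.6]
finger_gap: 0.0555
clock: 4.7
tool_pos: [0.4299, 0.1198, 0.2199]
ee_rot: [3.141, -0.0, 0.009]
ft_force: [1.1, -1.2, -2.0]
finger_gap: 0.0552
[0.42992736 0.11980185 0.21987104] [ 1.79985889e+02 -2.90608330e-03  5.12355753e-01] [ 1.14788643 -1.1645771  -2.0343931 ] 0.05516423348637324
0.12070751504320257 -2.7037171000187294
0.12101512760371436 -86.91606369798485
[0.55904092 0.1263132  0.012     ]
```

View pics/w3.png

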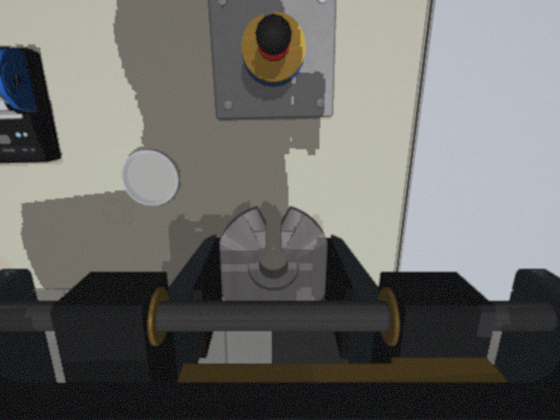

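The mass is held straight, slot forward, at (273,262). The stand's plate is nearly square to the tool, with the brass at (273,46) and the cap at (273,35). The brass slot is hidden behind the cap on the far side, so I'll move 90 mm ahead and look from there.

```bash
python3 -m inch '[0,0,0,0.03,0,0,40,0,0,0,0.07,0,0,40,0,0,0,0.1,0,0,40,0,0,0,0.1,0,0,40,0,0,0,0.1,0,0,40]' 35; python3 - <<'E'
from h import *
s=arm.observe();print(s["tool_pos"],np.degrees(s["ee_rot"]),s["ft_force"])
im=arm.capture("wrist")[...,::-1].copy();cv2.imwrite("pics/w4.png",im);np.save("w4.npy",np.r_[s["tool_pos"],s["ee_rot"]])
x=cv2.resize(im[60:260,170:380],None,fx=2.8,fy=2.8,interpolation=2)
b=arm.capture("side")[...,::-1]; cv2.imwrite("pics/side4.png",b)
o=np.zeros((560,790,3),np.uint8);o[:,:588]=x;y=cv2.resize(b[220:290,245:310],None,fx=3.1,fy=3.1,interpolation=2)[:,:202];o[:y.shape[0],588:588+y.shape[1]]=y
a=arm.capture("scene")[...,::-1]; y=cv2.resize(a[215:285,237:302],None,fx=3.1,fy=3.1,interpolation=2)[:,:202];o[230:230+y.shape[0],588:588+y.shape[1]]=y
cv2.imwrite("pics/w4c.png",o)
E
```

```text
clock: 5.38
tool_pos: [0.5294, 0.119, 0.2195]
ee_rot: [3.141, 0.001, 0.007]
ft_force: [0.0, 0.6, -2.6]
finger_gap: 0.0559
[0.52936659 0.11900871 0.21954343] [1.79990305e+02 6.57211175e-02 3.90684219e-01] [ 0.00563688  0.55850566 -2.59810973]
```

View pics/w4c.png

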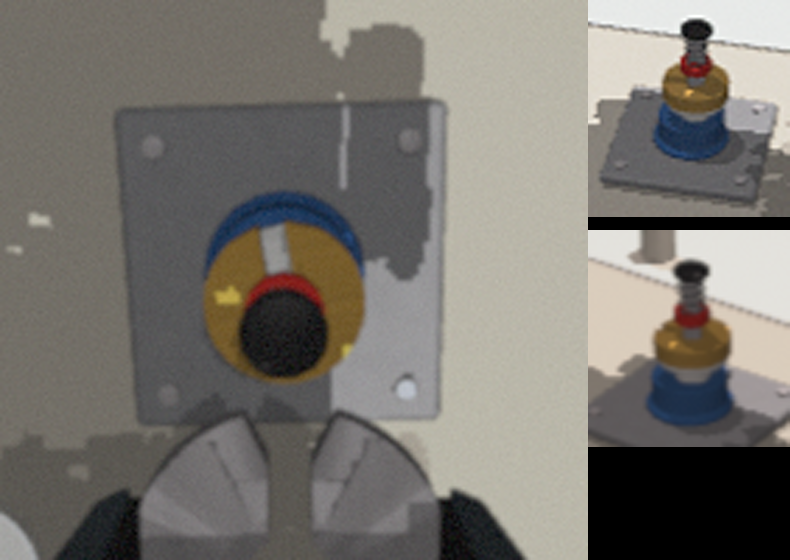

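The brass slot points roughly +x and slightly towards +y: crop (272,228) from brass centre (284,302). So the turn has to be clockwise, towards -y. Now I'll compute the numbers.

```bash
python3 - <<'E'
from h import *
w=np.load("w4.npy"); c=cam("wrist",dict(tool_pos=w[:3],ee_rot=w[3:]))
P=lambda x,y,z:onz(c,(170+x/2.8,60+y/2.8),z)
A=lambda d:np.degrees(np.arctan2(d[1],d[0])).round(1)
tl,tr,br,bl=[P(*p,.012) for p in((115,112),(446,100),(440,415),(139,424))]
for d in(tl-tr,bl-br,tl-bl,tr-br):print(np.linalg.norm(d).round(4),A(d))
print("plate",(tl+tr+bl+br)/4)
b=P(284,302,.067);s=P(272,226,.067);s2=P(280.5,270,.067);print("brass",b,"rad",np.linalg.norm(P(204,302,.067)-P(364,302,.067))/2,"slot",A(s-b),A(s-s2),np.linalg.norm(s-b))
print("cap",P(284,333,.117),"rad",np.linalg.norm(P(240,333,.117)-P(327,333,.117))/2)
# held mass rel. to tool from w3: bore in image
w=np.load("w3.npy"); c=cam("wrist",dict(tool_pos=w[:3],ee_rot=w[3:]))
for z in(.2,.205):print("mass",onz(c,(273,264),z)-w[:3])
E
```

```text
0.1182 92.4
0.1185 92.2
0.1168 1.9
0.1171 2.1
plate [0.56317448 0.11971002 0.012     ]
brass [0.56064449 0.11975981 0.067     ] rad 0.02559760545474663 slot 9.2 11.2 0.024187652429931122
cap [0.56081072 0.11949618 0.117     ] rad 0.011701473133325507
mass [ 0.0014155  -0.00097365 -0.01987104]
mass [ 0.00384911 -0.00095497 -0.01487104]
```

The plate yaw is 2.1°, the stem axis is at (0.561,0.120), and the brass slot is at +10°. I'll back off and lower to seat height on the near side.

```bash
python3 -m inch '[0,0,1.7,-0.044,-0.001,0,40,0,0,1.7,-0.044,-0.001,-0.03,40,0,0,1.7,-0.044,-0.001,-0.07,40,0,0,1.7,-0.044,-0.001,-0.11,40,0,0,1.7,-0.044,-0.001,-0.1215,40]' 35; python3 -m inch '[0,0,0,0,0,0,40,0,0,0,0,0,0,40]'; python3 - <<'E'
from h import *
s=arm.observe();print(s["tool_pos"],np.degrees(s["ee_rot"]),s["ft_force"])
o=np.zeros((600,800,3),np.uint8)
w=arm.capture("wrist")[...,::-1];cv2.imwrite("pics/w5.png",w);np.save("w5.npy",np.r_[s["tool_pos"],s["ee_rot"]])
o[:480,:400]=cv2.resize(w[0:300,150:400],(400,480),interpolation=2)
b=arm.capture("side")[...,::-1]; cv2.imwrite("pics/side5.png",b);a=arm.capture("scene")[...,::-1];cv2.imwrite("pics/scene5.png",a)
o[:300,400:]=cv2.resize(b[210:285,235:335],(400,300),interpolation=2)
o[300:,400:]=cv2.resize(a[215:290,235:335],(400,300),interpolation=2)
cv2.imwrite("pics/c5.png",o)
E
```

```text
clock: 6.15
tool_pos: [0.4844, 0.1188, 0.097]
ee_rot: [3.141, 0.003, 0.038]
ft_force: [-0.1, 0.0, -1.3]
finger_gap: 0.0553
clock: 6.4
tool_pos: [0.4867, 0.1191, 0.0997]
ee_rot: [-3.141, -0.002, 0.038]
ft_force: [0.9, 0.1, -2.1]
finger_gap: 0.0556
[0.48665696 0.11910108 0.09973528] [-1.79988496e+02 -1.15863978e-01  2.17047820e+00] [ 0.87938109  0.12050481 -2.07273575]
```

View pics/c5.png

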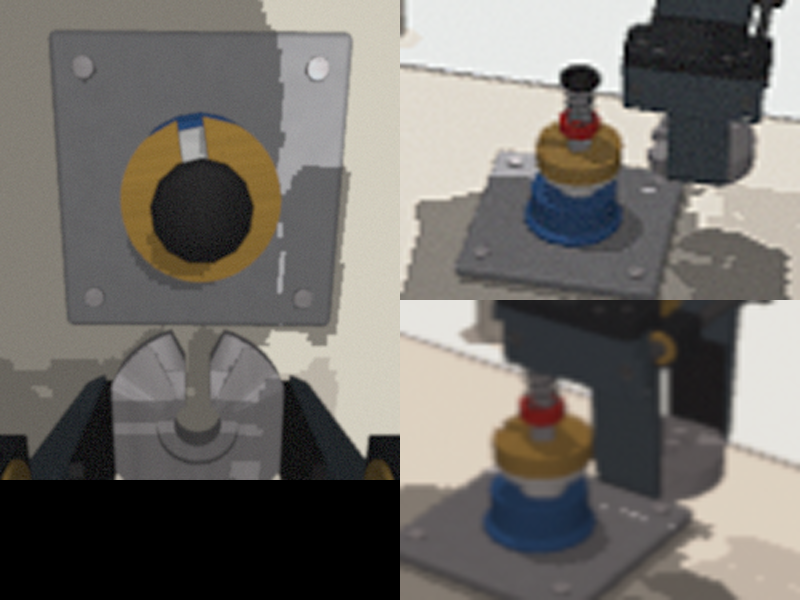

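The views show the slot lined up with the cap and stem. The steel mass is level with the top of the brass and just short of it. Advancing now.

```bash
python3 -m inch '[0,0,0,0.008,0,-0.0015,40,0,0,0,0.018,0.0003,-0.0015,40,0,0,0,0.024,0.0005,-0.0015,40,0,0,0,0.024,0.0005,-0.0015,40]' 35; python3 -m inch '[0,0,0,0.003,0.0001,0,40,0,0,0,0.006,0.0002,0,40,0,0,0,0.009,0.0003,0,40,0,0,0,0.012,0.0004,0,40,0,0,0,0.012,0.0004,0,40]';python3 -m inch '[0,0,0,0.003,0.0001,0,40,0,0,0,0.006,0.0002,0,40,0,0,0,0.009,0.0003,0,40,0,0,0,0.012,0.0004,0,40,0,0,0,0.012,0.0004,0,40]'
```

```text
clock: 7.05
tool_pos: [0.5105, 0.1195, 0.0968]
ee_rot: [-3.142, -0.0, 0.038]
ft_force: [-0.1, 0.6, -2.0]
finger_gap: 0.0552
clock: 7.68
tool_pos: [0.5221, 0.1199, 0.0969]
ee_rot: [-3.142, -0.0, 0.038]
ft_force: [0.3, -0.2, -1.9]
finger_gap: 0.0559
clock: 8.3
tool_pos: [0.5342, 0.1203, 0.0969]
ee_rot: [-3.142, -0.0, 0.038]
ft_force: [-0.9, 0.4, -1.0]
finger_gap: 0.0553
```

```bash
python3 -m inch '[0,0,0,0.002,0.0001,0.0005,40,0,0,0,0.004,0.0001,0.0005,40,0,0,0,0.006,0.0002,0.0005,40,0,0,0,0.008,0.0003,0.0005,40,0,0,0,0.008,0.0003,0.0005,40]' 35; python3 -m inch '[0,0,0,0.002,0.0001,0,40,0,0,0,0.004,0.0002,0,40,0,0,0,0.006,0.0002,0,40,0,0,0,0.008,0.0003,0,40,0,0,0,0.008,0.0003,0,40]'
```

```text
clock: 8.93
tool_pos: [0.5418, 0.1206, 0.0973]
ee_rot: [3.142, 0.0, 0.038]
ft_force: [-2.9, -0.2, -2.1]
finger_gap: 0.0554
clock: 9.55
tool_pos: [0.5491, 0.1209, 0.0972]
ee_rot: [3.142, 0.002, 0.038]
ft_force: [-6.0, -0.2, -2.2]
finger_gap: 0.0559
```

```bash
python3 -m inch '[0,0,0,0.002,0.0001,0,40,0,0,0,0.004,0.0002,0,40,0,0,0,0.006,0.0002,0,40,0,0,0,0.006,0.0002,0,40]' 35; python3 -m inch '[0,0,0,0.002,0.0001,0,40,0,0,0,0.004,0.0002,0,40,0,0,0,0.004,0.0002,0,40]';  python3 -m inch '[0,0,0,0.002,0.0001,0,40,0,0,0,0.004,0.0002,0,40,0,0,0,0.004,0.0002,0,40]'; python3 - <<'E'
from h import *
s=arm.observe();print(s["tool_pos"],np.degrees(s["ee_rot"]),s["ft_force"],s["ft_torque"])
o=np.zeros((600,800,3),np.uint8)
w=arm.capture("wrist")[...,::-1];cv2.imwrite("pics/w6.png",w)
o[:480,:400]=cv2.resize(w[60:360,150:400],(400,480),interpolation=2)
b=arm.capture("side")[...,::-1];a=arm.capture("scene")[...,::-1]
o[:300,400:]=cv2.resize(b[210:285,230:330],(400,300),interpolation=2)
o[300:,400:]=cv2.resize(a[215:290,225:325],(400,300),interpolation=2)
cv2.imwrite("pics/c6.png",o)
E
```

```text
clock: 10.05
tool_pos: [0.5562, 0.1211, 0.0974]
ee_rot: [-3.142, -0.0, 0.038]
ft_force: [-2.4, 0.3, -2.5]
finger_gap: 0.0556
clock: 10.42
tool_pos: [0.5601, 0.1213, 0.0974]
ee_rot: [-3.142, -0.0, 0.038]
ft_force: [-3.0, 0.2, -1.9]
finger_gap: 0.0556
clock: 10.8
tool_pos: [0.5642, 0.1215, 0.0974]
ee_rot: [-3.142, -0.0, 0.038]
ft_force: [-4.0, -1.0, -2.7]
finger_gap: 0.0555
[0.56419509 0.12150544 0.09742924] [-1.79997153e+02 -2.24321007e-02  2.16601697e+00] [-4.04972223 -1.00192339 -2.69846048] [-0.03620697  0.59547178  0.0065326 ]
```

View pics/c6.png

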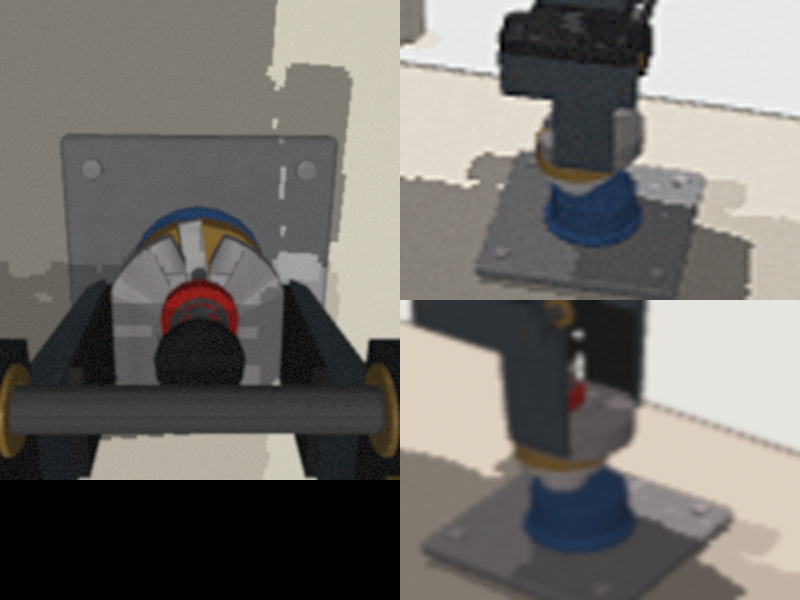

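The mass is on the brass with the keeper riding on it. It isn't home yet: the brass still sticks out ahead at (200,225) and part of the stem shows at (200,272). I'll keep pushing gently.

```bash
for i in 1 2 3; do python3 -m inch '[0,0,0,0.0015,0.0001,0,40,0,0,0,0.003,0.0001,0,40,0,0,0,0.003,0.0001,0,40]' 35 | egrep 'pos|ft'; done
```

```text
tool_pos: [0.567, 0.1216, 0.0974]
ft_force: [-2.8, 1.1, -3.2]
tool_pos: [0.5705, 0.1216, 0.0975]
ft_force: [-0.4, -1.9, -3.3]
tool_pos: [0.5728, 0.1218, 0.0973]
ft_force: [-4.0, -0.7, -2.5]
```

```bash
for i in 1 2; do python3 -m inch '[0,0,0,0.001,0,0,40,0,0,0,0.002,0.0001,0,40,0,0,0,0.002,0.0001,0,40]' 35 | egrep 'pos|ft'; done; python3 - <<'E'
from h import *
s=arm.observe();print(s["tool_pos"],s["ft_force"])
w=arm.capture("wrist")[...,::-1];cv2.imwrite("pics/w7.png",w);np.save("w7.npy",np.r_[s["tool_pos"],s["ee_rot"]])
hsv=cv2.cvtColor(w,cv2.COLOR_BGR2HSV)
for n,im in(("w6",cv2.imread("pics/w6.png")),("w7",w)):
    h=cv2.cvtColor(im,cv2.COLOR_BGR2HSV)
    red=((h[...,0]<6)|(h[...,0]>174))&(h[...,1]>150)&(h[...,2]>60)
    br=(h[...,0]>12)&(h[...,0]<24)&(h[...,1]>110)&(h[...,2]>50)
    for k,m in(("red",red),("brass",br)):
        m=m.copy();m[:150]=0;m[290:]=0;y,x=np.nonzero(m);print(n,k,len(x),(x.min(),x.max(),y.min(),y.max()) if len(x) else "")
E
```

```text
tool_pos: [0.5737, 0.1218, 0.097]
ft_force: [-8.3, -0.9, -1.4]
tool_pos: [0.5746, 0.1219, 0.0967]
ft_force: [-12.4, -0.0, -1.2]
[0.57458486 0.12186977 0.09672626] [-12.40551825  -0.0249757   -1.17596642]
w6 red 631 (np.int64(251), np.int64(298), np.int64(235), np.int64(268))
w6 brass 435 (np.int64(157), np.int64(390), np.int64(197), np.int64(289))
w7 red 743 (np.int64(251), np.int64(297), np.int64(252), np.int64(287))
w7 brass 117 (np.int64(156), np.int64(390), np.int64(213), np.int64(289))
```

```bash
python3 - <<'E'
from h import *
w=cv2.imread("pics/w7.png");cv2.imwrite("pics/c7.png",cv2.resize(w[170:320,200:350],(600,600),interpolation=2))
E
```

```text
(no output)
```

View pics/c7.png

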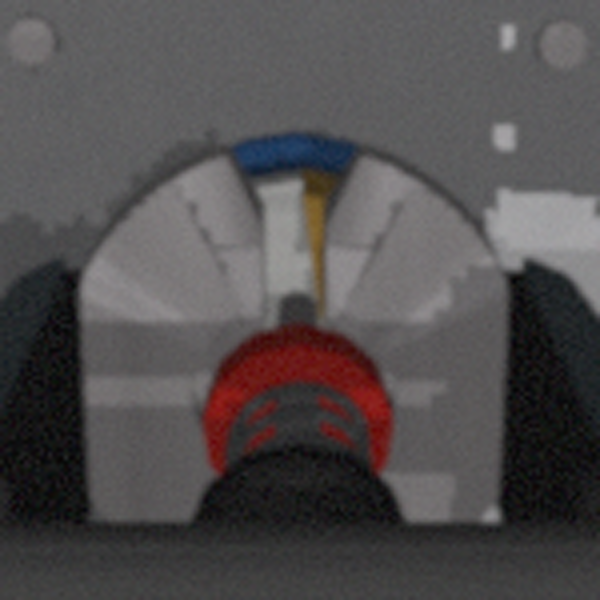

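```bash
python3 - <<'E'
from h import *
w=np.load("w7.npy"); c=cam("wrist",dict(tool_pos=w[:3],ee_rot=w[3:]))
a=np.radians(2.2);ux=np.array([np.cos(a),np.sin(a),0]);uy=np.array([-ux[1],ux[0],0])
# mass centre from mouth corners: at rim, +-9mm, r=.032, z=+6mm
zb=w[2]-.030
for uv in((200+232/4,170+150/4),(200+358/4,170+155/4)):
    p=onz(c,uv,zb+.006)-w[:3];print("mouth corner rel tool",p@ux,p@uy)
for L,z in((.0,.020),(.0,.0235)):
    for uv in((200+297/4,170+325/4),):
        p=onz(c,uv,zb+z)-w[:3];print("keeper top front z",z,p@ux,p@uy)
l,r=[onz(c,(200+x/4,170+415/4),zb+.018)-w[:3] for x in(203,393)];print("keeper dia",(l-r)@uy,"x of sides",l@ux)
E
```

```text
mouth corner rel tool 0.032109561587957955 0.006953556122621606
mouth corner rel tool 0.03141914753988881 -0.009694448964218026
keeper top front z 0.02 0.013237643515663708 -0.001606626576876081
keeper top front z 0.0235 0.014802880980093094 -0.0015955401613583036
keeper dia 0.024831721937415795 x of sides -0.0004507463819580361
```

The geometry fits home: the keeper centre is within 1 mm of the mass centre. The push force dropped to 0.4 N, then rose at the soft stop.

Joint 6 is about 1.74 rad now and would pass 3.08 on a 90° clockwise turn. So I'll back off 3 mm to unload the stop, open, swing the open gripper half a turn the other way in place, and regrip.

```bash
python3 -m inch '[0,0,0,-0.0015,0,0,40,0,0,0,-0.003,-0.0001,0,40,0,0,0,-0.003,-0.0001,0,40,0,0,0,-0.003,-0.0001,0,40]' 35; python3 -m inch '[0,0,0,0,0,0,60,0,0,0,0,0,0,80,0,0,0,0,0,0,100,0,0,0,0,0,-0.0015,100,0,0,0,0,0,-0.0015,100]'; python3 - <<'E'
from h import *
s=arm.observe();print(s["tool_pos"],s["ft_force"],s["qpos"],s["finger_gap"])
w=arm.capture("wrist")[...,::-1];cv2.imwrite("pics/w8.png",w);np.save("w8.npy",np.r_[s["tool_pos"],s["ee_rot"]])
o=np.zeros((600,800,3),np.uint8);o[:400,:400]=cv2.resize(w[170:320,200:350],(400,400),interpolation=2)
a=arm.capture("scene")[...,::-1];b=arm.capture("side")[...,::-1]
o[:300,400:]=cv2.resize(b[210:285,230:330],(400,300),interpolation=2)
o[300:,400:]=cv2.resize(a[215:290,225:325],(400,300),interpolation=2)
cv2.imwrite("pics/c8.png",o)
E
```

```text
clock: 13.38
tool_pos: [0.5736, 0.1218, 0.0974]
ee_rot: [3.142, 0.001, 0.038]
ft_force: [-5.0, -1.4, -3.3]
finger_gap: 0.0557
clock: 14.0
tool_pos: [0.574, 0.1219, 0.0959]
ee_rot: [-3.142, -0.0, 0.038]
ft_force: [0.1, 0.2, -0.2]
finger_gap: 0.0909
[0.57401539 0.12187569 0.09587485] [ 0.14456924  0.16916079 -0.19716965] [1.07466644e-01 6.11398727e-01 1.58946694e+00 1.41716392e-05
 9.40477308e-01 1.64044207e+00] 0.09086026441222272
```

View pics/c8.png

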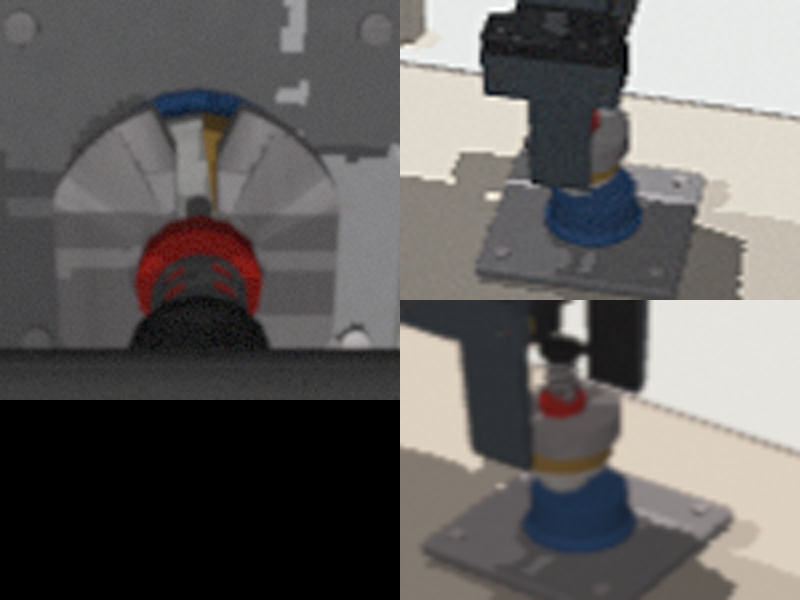

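The mass sits level on the brass with the keeper down in the centre and the fingers clear. Swinging the open gripper +180° in place.

```bash
for i in 1 2 3; do python3 -m inch '[0,0,10,0,0,0,100,0,0,20,0,0,0,100,0,0,30,0,0,0,100,0,0,40,0,0,0,100,0,0,50,0,0,0,100]' | egrep 'pos|rot|force'; done; python3 -m inch '[0,0,10,0,0,0,100,0,0,20,0,0,0,100,0,0,30,0,-0.001,0,100,0,0,30,0,-0.001,0,100]'; python3 -c "
from h import *
s=arm.observe();print(s['qpos'][5],np.degrees(s['ee_rot']))"
```

```text
tool_pos: [0.5739, 0.1219, 0.096]
ee_rot: [3.141, -0.0, 0.916]
ft_force: [-0.9, -0.2, 1.1]
tool_pos: [0.5739, 0.1219, 0.0959]
ee_rot: [3.141, 0.0, 1.789]
ft_force: [0.1, 1.2, 0.3]
tool_pos: [0.5739, 0.1219, 0.0959]
ee_rot: [3.142, 0.0, 2.662]
ft_force: [-1.1, 0.6, 0.1]
clock: 16.52
tool_pos: [0.5739, 0.1208, 0.0959]
ee_rot: [-3.142, 0.0, -3.105]
ft_force: [-0.3, 0.9, -0.8]
finger_gap: 0.0913
-1.5020076306424048 [-1.79998831e+02  1.78468130e-03 -1.77881071e+02]
```

```bash
python3 -m inch '[0,0,0,0,0,0,60,0,0,0,0,0,0,45,0,0,0,0,0,0,40,0,0,0,0,0,0,40,0,0,0,0,0,0,40]' 25;  python3 -m inch '[0,0,-5,0,0,0,40,0,0,-10,0,0,0,40,0,0,-15,0,0,0,40,0,0,-15,0,0,0,40]'; python3 -c "
from h import *
s=arm.observe();print(s['ft_torque'],np.degrees(s['ee_rot']))"
```

```text
clock: 17.15
tool_pos: [0.5739, 0.1209, 0.0959]
ee_rot: [3.142, 0.0, -3.104]
ft_force: [-0.0, 0.5, 0.3]
finger_gap: 0.0555
clock: 17.65
tool_pos: [0.5738, 0.1207, 0.0959]
ee_rot: [-3.141, -0.0, 2.918]
ft_force: [0.1, -1.0, 0.4]
finger_gap: 0.0554
[-0.35544336 -0.00323472 -0.08873535] [-1.79982253e+02 -9.80321057e-03  1.67187789e+02]
```

```bash
python3 -m inch '[0,0,-9,0,0,0,40,0,0,-18,0,0,0,40,0,0,-27,0,0,0,40,0,0,-36,0,0,0,40,0,0,-40,0,0,0,40]';  python3 -m inch '[0,0,-9,0,0,0,40,0,0,-18,0,0,0,40,0,0,-27,0,0,0,40,0,0,-36,0,0,0,40,0,0,-36,0,0,0,40]'; python3 -c "
from h import *
s=arm.observe();print(s['ft_torque'],np.degrees(s['ee_rot']))"
```

```text
clock: 18.27
tool_pos: [0.5738, 0.1208, 0.0959]
ee_rot: [-3.141, -0.0, 2.218]
ft_force: [-0.7, -2.5, 0.2]
finger_gap: 0.0558
clock: 18.9
tool_pos: [0.5737, 0.1208, 0.0959]
ee_rot: [-3.141, 0.0, 1.594]
ft_force: [-0.7, -0.9, 0.2]
finger_gap: 0.0555
[-0.19431817  0.17169019 -0.01256636] [-1.79984012e+02  9.14165440e-04  9.13074228e+01]
```

Turned 90.8° with negligible force. Release, lift clear and check.

```bash
python3 -m inch '[0,0,0,0,0,0,60,0,0,0,0,0,0,80,0,0,0,0,0,0,100,0,0,0,0,0,0,100,0,0,0,0,0,0.02,100]';  python3 -m inch '[0,0,0,0,0,0.04,100,0,0,0,0,0,0.08,100,0,0,0,0,0,0.12,100,0,0,0,0,-0.05,0.14,100,0,0,0,0,-0.1,0.14,100]' ; python3 -m inch '[0,0,0,0,0,0,100,0,0,0,0,0,0,100,0,0,0,0,0,0,100]'; python3 - <<'E'
from h import *
s=arm.observe();print(s["tool_pos"],s["ft_force"],s["finger_gap"])
w=arm.capture("wrist")[...,::-1];cv2.imwrite("pics/w9.png",w);np.save("w9.npy",np.r_[s["tool_pos"],s["ee_rot"]])
u,v=map(int,proj(cam("wrist",s),(.574,.12,.075)));print(u,v)
o=np.zeros((600,800,3),np.uint8)
u0,v0=max(u-60,0),max(v-80,0);o[:600,:450]=cv2.resize(w[v0:v0+160,u0:u0+120],(450,600),interpolation=2);print(u0,v0)
a=arm.capture("scene")[...,::-1];b=arm.capture("side")[...,::-1]
o[:300,450:]=cv2.resize(b[215:275,245:315],(350,300),interpolation=2)
o[300:,450:]=cv2.resize(a[220:280,230:300],(350,300),interpolation=2)
cv2.imwrite("pics/c9.png",o)
E
```

```text
clock: 19.52
tool_pos: [0.5731, 0.1208, 0.1151]
ee_rot: [-3.139, 0.0, 1.592]
ft_force: [0.0, 0.7, 1.3]
finger_gap: 0.0904
clock: 20.15
tool_pos: [0.5746, 0.02, 0.2578]
ee_rot: [3.138, 0.0, 1.593]
ft_force: [1.1, -0.3, -0.6]
finger_gap: 0.0916
clock: 20.52
tool_pos: [0.5738, 0.0219, 0.2557]
ee_rot: [-3.141, -0.0, 1.592]
ft_force: [0.5, -0.1, 0.3]
finger_gap: 0.0912
[0.57378788 0.02185393 0.25574673] [ 0.49379125 -0.06467995  0.29292493] 0.09121285289001081
276 90
216 10
```

View pics/c9.png

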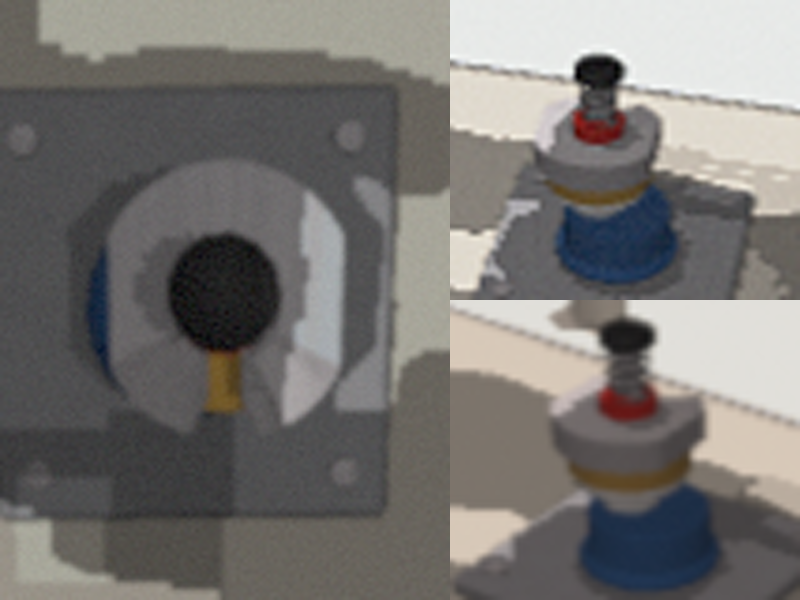

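The steel slot points to -y (about -89°), crosswise to the stem. Solid brass shows through it, the keeper is down in the recess, and the robot is clear. Handing in.

```bash
python3 -c "
from plant import arm
print(arm.close_job(), arm.observe()['clock'])"
```

```text
the job is handed in; nothing more can be done
the job is handed in; nothing more can be done
```

The steel slotted mass is on the stem, on top of the brass one and under the red keeper. It is turned a quarter turn and released, and I handed the job in at about 21 s of the 67 s allowed.

**How it went**
- I gripped the mass by its flats and slid it slot first along the stem from the robot's side. The push was about 6 N on the way in, fell to almost nothing as it went home, and reached about 12 N against the head's soft stop. That is above the 3 to 10 N given for the push.
- I then backed off 3 mm and let go. A 90° turn in that grip would have passed joint 6's range, so I swung the open gripper half a turn around the mass and gripped it again.
- I turned the mass 91° clockwise, away from the brass slot, with about 2.5 N at most. Then I opened, lifted and moved clear.

**Last checks**
- **Pictures:** the mass sits level on the brass with the keeper down in its centre. Its slot points to -y (about -89°), and solid brass shows through it.
- **Contact:** force on the tool was about 0 and the gripper was clear of everything. I went nowhere near the beaker, bottle or dish, but did not check them again at the end.

**Not confirmed**
- **Brass slot:** it was at about +10° before the turn, giving roughly 99° between the slots. The steel mass hides it now, so I couldn't measure it again.
- **Stem direction:** I took it as parallel to the base plate (2°). The mass went on without jamming and turned freely, which agrees with that.
- **Keeper drop:** I judged this from the pictures and the force falling away. The keeper's lift was not measured.

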